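Stamp a tablet box in the pedal press

TASK

Date-stamp the smaller, thicker tablet box: lay it flat, same side up, on the press's sliding plate, lengthwise across from one low rail to the other and level with the rails' ends, and let go. Slide the plate fully home under the stamp with the box on it, then press the pedal down to its stop for a moment so that the stamp bears on the box, and let the pedal come up again. Leave the box in the press, and do not disturb the other box, the tape roll or the dark vial.

Things in the scene. Friction and masses are not known exactly. Their poses are not given: they have to be found in the camera images.
- press: Fixed grey C-frame press. Origin: underside, below the stamp. Axes: -x front (pedal side), +y its left, z up. Base: x -70 to 70, y -60 to 262 mm, top 32 mm high, level with the plate sliding in it along y. Column x 70 to 130, y -45 to 45, up to 154 mm; arm y -25 to 25; round head over the origin, radius 21 mm, z 122 to 178 mm, the stamp below it.
- stamp_axis (a point): Point of the press on the stamp's axis at the height of the plate's top, 32 mm above the table; axes as the press. The slide_bed point lies here when the plate is home.
- slide (a joint): Travel of the plate in m: 0 = fully out (press +y), 0.12 = fully home at its end stop; moves along press -y. Starts 0 to 20 mm in. Aluminium plate 110 (x) by 175 mm (y), no handle; moves with 1 to 2 N, stays where left. Press the fingertips on its knurled patch (about 8 N) and drag.
- slide_bed (a point): Plate top, midway between its two low rails; moves with the plate; axes as the press. Rails at x -54 to -48 and 48 to 54 mm, 56 mm long (y -28 to 28), 5 mm high; the box lies between them, its 86 mm length along x (5 mm play at each end). Plate reaches from y -45 to 130 mm.
- slide_patch (a point): Centre of the knurled finger patch (50 x 34 mm) on the plate's top, 100 mm to the press's +y of slide_bed; moves with the plate; flush.
- pedal (a joint): Angle of the spring pedal in rad: 0 = up, 0.34 = down on its stop. It springs back when let go. Pressed at pedal_tread it needs about 5 N to start and 15 N at the stop with a box under the stamp. It drives the stamp down by 22 mm.
- pedal_tread (a point): Press point on the rubber tread, 80 mm from the hinge. Pedal: plate 100 x 70 mm in front of the base; hinge along press y at x -77, z 25 mm; points to press -x, sloping up from the hinge 0.36 rad at rest, nearly level when down. Site axes: -x to the free end, z out of the tread. The point goes from 57 to 32 mm high, almost straight down (5 mm to -x).
- stamp_pad: Sprung stamp below the head, 36 x 36 mm, with a 30 mm square rubber face; the origin is the middle of that face, 86 mm above the table while the pedal is up (18 mm above the top of a thick box on the plate); it comes down with the pedal and gives up to 7 mm.
- thick_box: The box to stamp: the smaller but thicker of two tablet boxes, 56 mm (its x) by 86 mm (its y) by 36 mm high, 20 to 45 g, lying flat on the table to the robot's right. Origin: centre of the underside. Grasp it from above across its 56 mm width (its x).
- flat_box: The other tablet box, larger and thinner: 71 (x) by 105 (y) by 24 mm high, near the first. Leave it.
- tape_roll: Upright roll of surgical tape, 45 mm across, 48 mm high, on the left. Leave it. Origin: centre of the underside.
- dark_vial: Upright dark vial with pale cap, 31 mm across, 62 mm high, on the left. Leave it. Origin: centre of the underside.

How it is judged:
By the outcome, as a careful person would: the job done as asked, in the order asked, and still so for the second after the job is handed in, with the robot touching nothing.
It also fails if it takes over 64 s, if anything falls off the work surface, if the arm or the gripper's body presses on something with over 40 N, if the wrist force passes 120 N, or if a joint passes its speed limit or range.

ROBOT

A 6-joint arm with a two-finger parallel gripper is mounted at the origin on a cart in front of the work surface, level with it; the furniture and walls round the work are solid. World frame = base frame: x ahead of the robot, y to its left, z up, the work surface at z = 0. Lengths are in m, angles in rad, forces in N, time in s.
With the tool pointing down it reaches from about 0.325 to 0.775 m from the base axis. Payload 9.3 kg.
Tool frame: the origin (TCP) lies at the very end of the fingers, on their centre line; the grasp point (between the pads) lies behind it (robot.pinch_z is the z of the grasp point in the tool frame, in m); z points along the fingers, y is the line along which they close (so a half turn about z gives the same grasp; the last joint's range is limited). The gripper opens to 85 mm and grips with 20 to 120 N. Pads are 22 mm wide; open, the fingers measure 114 mm over their backs; the gripper's body (76 mm by 85 mm) begins 54 mm behind the grasp point. The pads swing forward as they close: fully open they stand 13 mm farther back than shut.
Start: joints at [1.043, 0.259, 0.021, 1.334, 0, 1.418], TCP at [0.201, 0.512, 0.231] pointing down, gripper open.
Joint ranges: [-3.04, 3.04], [-0.91, 1.82], [-1.04, 1.36], [-1.92, 1.95], [-1.52, 1.45], [-3.14, 3.14]. Speed limits (rad/s): [2.22, 2.22, 2.79, 3.14, 3.14, 3.14].

INTERFACE

Orientations are given as a unit quaternion [x, y, z, w].
In Python, from plant import robot gives the robot as it stands.
- The arm moves only by the shell command python3 shift.py 'ROWS' [OPENING] [FORCE]. ROWS is a JSON list of rows, 1 to 8 of them, each of 6 numbers: dx, dy, dz in m, then a rotation vector rx, ry, rz in rad; each row is the pose to reach, as a shift and turn from the pose commanded when the command began, along the tool's axes at that moment; what a row does not reach only later rows make up. A row lasts 1/10 s, in which the tool goes at most 0.05 m and 0.15 rad, less where a joint would pass 70% of its speed; a pose out of reach is approached as far as the arm can. OPENING is the finger opening in m, set as the command begins (- or left out keeps the last). The fingers move at their own pace and stop on an object; FORCE is the grip in N (left out, the last holds). Time passes only in rows, so rows that do not move let the fingers close. It prints the time, the measured TCP pose, the force, the opening and the grip force at its end.
- robot.get_obs(): the state, without advancing time (a new reading comes with each control period).
- robot.snapshot(name): name is "scene" or "side" or "wrist"; returns a dict with "frame" (480x640x3 uint8, red, green, blue), "vfov" (degrees; the focal length in pixels is half the picture's height over the tangent of half this angle, whatever the lens; pixels are square), "cx", "cy" (the principal point, pixels), "k1" (the pictures are not rectified: a ray, as slopes to the right and down, at radius r is drawn at 1 + k1 r^2 times it, then the intrinsics apply), "R" (3x3) and "t" (3): a world point X has camera coordinates R X + t. Camera axes: x right, y down, z forward; pixel columns grow to the right and rows downward; lengths in m; the calibration is good to about 2 mm. A picture is of the moment at which its call begins. There is no depth.
- robot.finish_job(): hands the job in; it is judged then, once.
The state is a dict: "time_s": time; "joint_positions": joint angles; "joint_vel": joint speeds; "tau": joint torques, N m; "eef_pos": TCP position; "orientation": TCP orientation; "ft_force": force on the tool from outside, world axes, zero at the start; "ft_torque": the same for the moment, N m; "gripper_width": finger opening in m; "gripper_force": force on a finger pad.
Only numpy, scipy, OpenCV 4.12 (cv2) and the standard library are available. Lean on these libraries where they do the work, as an engineer would, in place of code of your own. Each camera call takes 0.05 s, during which the arm holds its last target. There are 200 camera calls.

## Working session

There is one attempt and no reset: what is moved stays moved. The work goes in short steps, Python scripts to look and compute and a shell command to move; the robot and the scene stay as the last step left them, time stands still between calls to the robot, and variables do not carry over. Pictures are saved under pics/ and viewed, at most 13 in all, crops included, and the job is handed in when it is done.

```bash
ls; mkdir -p pics
python3 - <<'E'
from plant import robot
import cv2,numpy as np
o=robot.get_obs();print({k:np.round(v,3) for k,v in o.items()},robot.pinch_z)
for n in("scene","side"):
    s=robot.snapshot(n);cv2.imwrite(f"pics/{n}0.png",s["frame"][...,::-1]);print(n,s["vfov"],s["cx"],s["cy"],s["k1"],np.round(s["R"],3).tolist(),np.round(s["t"],3))
E
```

```text
pics
plant.py
shift.py
{'time_s': np.float64(0.0), 'joint_positions': array([1.043, 0.259, 0.021, 1.334, 0.   , 1.418]), 'joint_vel': array([ 0.   ,  0.001, -0.001, -0.001, -0.001, -0.001]), 'tau': array([-2.0000e-03, -5.5564e+01,  3.4453e+01,  1.4000e-02, -0.0000e+00,
       -0.0000e+00]), 'eef_pos': array([0.201, 0.512, 0.231]), 'orientation': array([ 0.186,  0.982, -0.001, -0.   ]), 'ft_force': array([-0.853, -0.129, -0.082]), 'ft_torque': array([-0.039, -0.017,  0.018]), 'gripper_force': np.float64(0.0), 'gripper_width': np.float64(0.085)} -0.0187
scene 44.32699154227823 330.75362422494237 248.3230517732893 0.010438224071759533 [[0.564, -0.826, 0.009], [-0.539, -0.376, -0.754], [0.626, 0.42, -0.657]] [-0.288  0.345  1.307]
side 46.7725881969218 311.86666933194795 248.76586034668378 0.03298296635302393 [[0.997, 0.073, 0.023], [0.054, -0.449, -0.892], [-0.055, 0.891, -0.451]] [-0.532  0.049  1.256]
```

View pics/scene0.png

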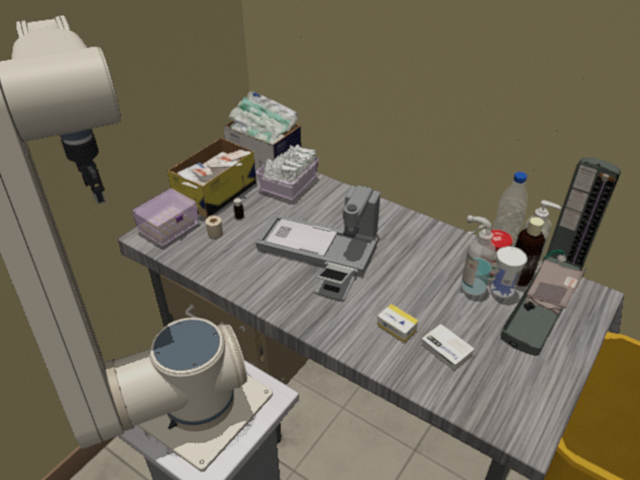

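View pics/side0.png

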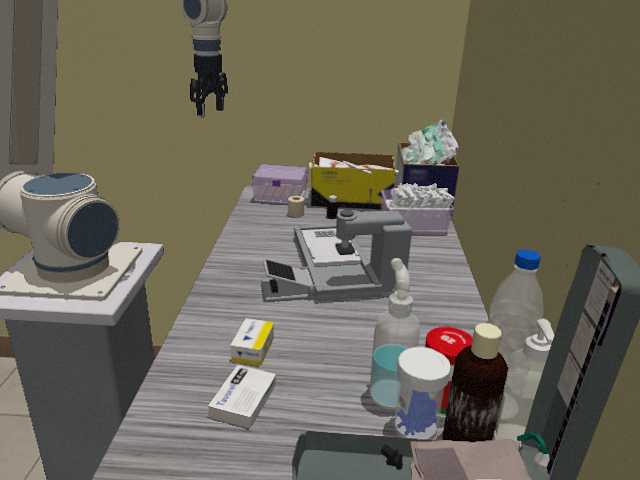

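Scene view: thick (yellow/white) box near (398,322), flat box near (448,345), press near (320,245) with patch at (284,231). Side view: thick box near (252,341), press near (340,265), pedal near (285,280). Next: enlarged crops plus rough localisation.

```bash
cat > h.py <<'E'
import numpy as np,cv2
from plant import robot
def cam(s):
    f=240/np.tan(np.radians(s["vfov"])/2)
    return f,np.array(s["R"]),np.array(s["t"])
def ray(s,uv):
    f,R,t=cam(s);p=np.array([(uv[0]-s["cx"])/f,(uv[1]-s["cy"])/f]);q=p.copy()
    for _ in range(20): q=p/(1+s["k1"]*(q@q))
    return -R.T@t,R.T@np.r_[q,1]
def onz(s,uv,z):
    c,d=ray(s,uv);return c+d*(z-c[2])/d[2]
def proj(s,X):
    f,R,t=cam(s);x=R@np.asarray(X,float)+t;q=x[:2]/x[2];q=q*(1+s["k1"]*(q@q));return q*f+[s["cx"],s["cy"]]
def tri(obs):
    A=np.zeros((3,3));b=np.zeros(3)
    for s,uv in obs:
        c,d=ray(s,uv);d/=np.linalg.norm(d);P=np.eye(3)-np.outer(d,d);A+=P;b+=P@c
    return np.linalg.solve(A,b)
E
python3 - <<'E'
from h import *
a=robot.snapshot("scene");b=robot.snapshot("side")
np.save("s.npy",[a,b],allow_pickle=True)
print(onz(a,(398,322),.036),onz(b,(252,341),.036),onz(a,(448,345),.024),onz(a,(284,231),.032),onz(b,(325,245),.032))
print("tape,vial",onz(a,(214,228),.024),onz(a,(238,210),.031),onz(b,(296,207),.024),onz(b,(332,208),.031))
def crop(s,x,y,w,h,k):return cv2.resize(s["frame"][y:y+h,x:x+w,::-1],None,fx=k,fy=k,interpolation=cv2.INTER_CUBIC)
p=np.vstack([crop(a,250,180,133,120,3)[:300],np.zeros((0,399,3),np.uint8)])
cv2.imwrite("pics/press1.png",np.hstack([crop(a,250,182,133,120,3),crop(b,255,200,160,120,3)[:360,:480][:, :401]]))
E
```

```text
[ 0.43139123 -0.25378838  0.036     ] [ 0.44694514 -0.26955286  0.036     ] [ 0.44571682 -0.38355373  0.024     ] [0.55322984 0.19402037 0.032     ] [0.55447431 0.13200101 0.032     ]
tape,vial [0.45383084 0.37725646 0.024     ] [0.55364249 0.37056927 0.031     ] [0.46047228 0.37750246 0.024     ] [0.56168135 0.36635464 0.031     ]
```

View pics/press1.png

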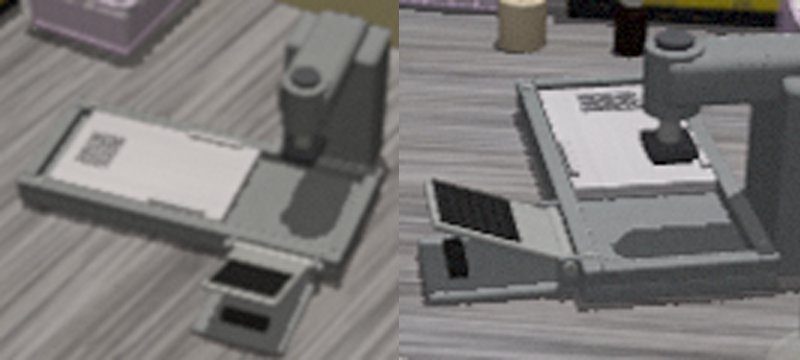

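Left crop (scene): light plate with patch at crop (100,148), rails as thin dark lines at (215,138) and (180,206); pedal tread at (252,278). Right crop (side): plate corners (538,88), (718,180), (575,192), pad at (668,148). Press axes are roughly along world axes.

Run:
```python
from h import *
a,b=np.load("s.npy",allow_pickle=True)
def big(m):
    c=max(cv2.findContours(m,cv2.RETR_EXTERNAL,cv2.CHAIN_APPROX_NONE)[0],key=cv2.contourArea);return c[:,0].astype(float)
def rect(s,c,z):
    P=np.array([onz(s,p,z)[:2] for p in c])*1000
    return P,cv2.minAreaRect(P.astype(np.float32))
def roi(s,x,y,w,h,lo):
    g=s["frame"].min(2).copy();m=np.zeros_like(g);m[y:y+h,x:x+w]=(g[y:y+h,x:x+w]>lo)*255;return cv2.morphologyEx(m,cv2.MORPH_OPEN,np.ones((3,3),np.uint8))
for lo in(140,155):
    c=big(roi(a,255,210,90,60,lo));P,r=rect(a,c,.032);print("plate",lo,r,cv2.boxPoints(r).round().tolist())
# boxes: saturated yellow or bright, low-grain: use median filtered
for n,s,(x,y,w,h),z in(("thick",a,(370,300,55,45),.036),("thick",b,(225,312,55,55),.036),("flat",a,(415,318,65,55),.024)):
    f=s["frame"].astype(int);m=np.zeros((480,640),np.uint8);mm=((f.max(2)>200)&(np.abs(f[...,0]-f[...,1])<60))*255
    m[y:y+h,x:x+w]=mm[y:y+h,x:x+w];m=cv2.morphologyEx(m,cv2.MORPH_OPEN,np.ones((3,3),np.uint8));m=cv2.morphologyEx(m,cv2.MORPH_CLOSE,np.ones((9,9),np.uint8))
    P,r=rect(s,big(m),z);print(n,r,cv2.boxPoints(r).round().tolist())
def crop(s,x,y,w,h,k):return cv2.resize(s["frame"][y:y+h,x:x+w,::-1],None,fx=k,fy=k,interpolation=cv2.INTER_CUBIC)
cv2.imwrite("pics/box1.png",np.hstack([crop(a,360,290,80,60,5),crop(b,215,305,80,60,5)]))
```

```text
plate 140 ((567.4341430664062, 141.802001953125), (124.77030944824219, 178.99197387695312), 14.597325325012207) [[485.0, 213.0], [530.0, 39.0], [650.0, 71.0], [605.0, 244.0]]
plate 155 ((564.2021484375, 140.38665771484375), (111.23480987548828, 175.97335815429688), 14.344350814819336) [[489.0, 212.0], [532.0, 41.0], [640.0, 69.0], [596.0, 239.0]]
thick ((442.89715576171875, -245.86181640625), (81.91537475585938, 51.281978607177734), 82.78070068359375) [[412.0, -283.0], [463.0, -290.0], [473.0, -208.0], [423.0, -202.0]]
thick ((443.4043273925781, -245.21644592285156), (83.49413299560547, 54.09428024291992), 82.70659637451172) [[411.0, -283.0], [465.0, -290.0], [476.0, -207.0], [422.0, -200.0]]
flat ((450.6126403808594, -379.9042663574219), (101.1738510131836, 66.71806335449219), 76.18407440185547) [[406.0, -421.0], [471.0, -437.0], [495.0, -339.0], [430.0, -323.0]]
```

View pics/box1.png

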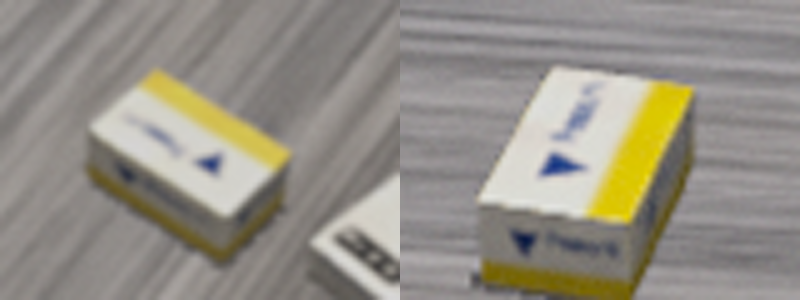

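Both views agree: thick box centre (443,-245) mm, long axis 82.7° and its size matches. Plate measures 111×176 mm (good), press yaw ≈14.3°, bed ≈(575,99). Now a move calculator, and a stop above the press for a wrist look.

```bash
cat >> h.py <<'E'
from scipy.spatial.transform import Rotation as Ro
def go(p,xang):
    """shift in tool axes from the present pose to TCP p, tool x at xang deg, pointing down"""
    o=robot.get_obs();R=Ro.from_quat(o["orientation"])
    d=R.inv().apply(np.array(p)-o["eef_pos"])
    a=np.radians(xang);T=Ro.from_matrix(np.array([[np.cos(a),np.sin(a),0],[np.sin(a),-np.cos(a),0],[0,0,-1]]).T if 0 else np.array([[np.cos(a),np.sin(a),0],[np.sin(a),-np.cos(a),0],[0,0,-1]]))
    r=(R.inv()*T).as_rotvec()
    print("shift",d.round(4),"rot",r.round(4),"from",np.round(o["eef_pos"],4),"t",round(float(o["time_s"]),2),"rows>=",round(max(np.linalg.norm(d)/.05,np.linalg.norm(r)/.15),1))
E
python3 -c "
from h import *
go((.43,.13,.26),120);go((.443,-.2455,.16),82.7)"
```

```text
shift [-0.3526 -0.2715 -0.0289] rot [-8.000e-04  2.000e-04  6.724e-01] from [0.2013 0.5117 0.2309] t 0.2 rows>= 8.9
shift [-0.5021 -0.6161  0.0713] rot [-8.0000e-04  4.0000e-04  1.3234e+00] from [0.2013 0.5117 0.2309] t 0.2 rows>= 16.0
```

```bash
python3 shift.py '[[-0.02,-0.015,-0.002,0,0,0.04],[-0.06,-0.045,-0.005,0,0,0.11],[-0.1,-0.08,-0.01,0,0,0.2],[-0.14,-0.11,-0.014,0,0,0.28],[-0.18,-0.14,-0.018,0,0,0.36],[-0.22,-0.17,-0.022,0,0,0.44],[-0.255,-0.2,-0.026,0,0,0.51],[-0.285,-0.225,-0.028,0,0,0.57]]' 0.085
python3 shift.py '[[-0.035,-0.0,0,0,0,0.07],[-0.05,-0.0,0,0,0,0.1],[-0.06,-0.0,0,0,0,0.1],[-0.06,-0.0,0,0,0,0.1]]'
python3 - <<'E'
from h import *
s=robot.snapshot("wrist");cv2.imwrite("pics/w1.png",s["frame"][...,::-1]);np.save("w1.npy",[s],allow_pickle=True)
go((.443,-.2455,.16),82.7)
E
```

```text
time_s: 1.0
eef_pos: [0.385, 0.1958, 0.2597]
orientation: [0.457, 0.89, 0.0, 0.0]
ft_force: [-0.4, 1.1, 0.2]
gripper_width: 0.0851
gripper_force: 0.0
time_s: 1.4
eef_pos: [0.4198, 0.1489, 0.2591]
orientation: [0.499, 0.867, -0.0, -0.0]
ft_force: [-0.2, 0.9, 0.2]
gripper_width: 0.0847
gripper_force: 0.0
shift [-0.3535 -0.1779  0.0991] rot [-5.000e-04 -2.000e-04  6.537e-01] from [0.4193 0.1495 0.2591] t 1.45 rows>= 8.2
```

View pics/w1.png

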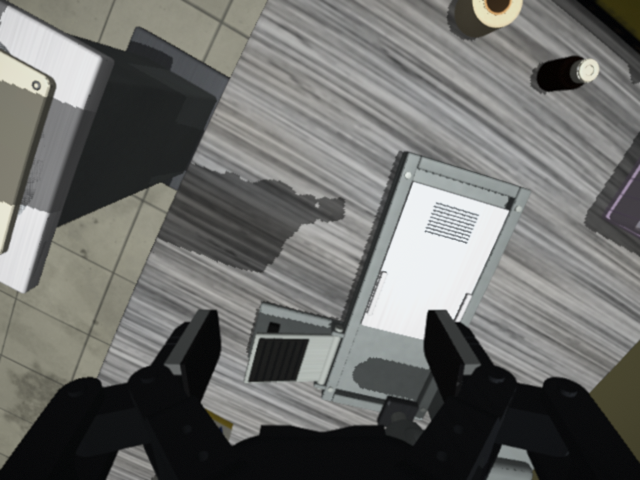

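Wrist view: plate corners ≈(415,183),(510,207),(362,327); left rail (385,272)–(366,316), right rail (470,294)–(456,320); patch centre ≈(452,222); tread ≈(277,358); base far corners (405,152),(530,188).

Run:
```python
from h import *
s,=np.load("w1.npy",allow_pickle=True)
f=s["frame"];g=f.min(2);m=np.zeros_like(g);m[170:345,355:530]=(g[170:345,355:530]>195)*255
m=cv2.morphologyEx(m,cv2.MORPH_CLOSE,np.ones((7,7),np.uint8));m=cv2.morphologyEx(m,cv2.MORPH_OPEN,np.ones((5,5),np.uint8))
c=max(cv2.findContours(m,0,cv2.CHAIN_APPROX_NONE)[0],key=cv2.contourArea)[:,0]
P=np.array([onz(s,p,.032)[:2]*1000 for p in c],np.float32);r=cv2.minAreaRect(P);print("plate",r,cv2.boxPoints(r).round(1).tolist())
pat=np.zeros_like(g);pat[198:248,420:485]=(g[198:248,420:485]<190)*255
ys,xs=np.nonzero(pat);print("patch",onz(s,(xs.mean(),ys.mean()),.032)[:2]*1000,len(xs))
for n,p,z in(("tread",(277,358),.057),("far L",(405,152),.032),("far R",(530,188),.032),("railL1",(385,272),.037),("railL2",(366,316),.037),("railR1",(470,294),.037),("vial",(588,70),.062),("tape",(496,8),.048)):print(n,onz(s,p,z)[:2]*1000)
x,y=(f[330:385,245:312].max(2)<60).nonzero()[::-1];print("treadmask",onz(s,(x.mean()+245,y.mean()+330),.057)[:2]*1000,len(x))
cv2.imwrite("pics/w1c.png",cv2.resize(f[150:400,240:540,::-1],(720,600),interpolation=cv2.INTER_CUBIC))
```

```text
plate ((566.7484130859375, 141.53656005859375), (110.84466552734375, 174.90663146972656), 14.274030685424805) [[491.5, 212.60000610351562], [534.5999755859375, 43.099998474121094], [642.0, 70.4000015258789], [598.9000244140625, 240.0]]
patch [552.31577483 199.43884762] 810
tread [465.02394143 -30.17314532]
far L [467.54969506 233.22451724]
far R [602.09407748 270.22759352]
railL1 [519.91664815 115.09029126]
railL2 [531.47068044  58.02826779]
railR1 [618.92264583 140.57059953]
vial [562.22025704 378.1233557 ]
tape [463.78031566 378.42674451]
treadmask [465.85309364 -30.86032554] 2021
```

```bash
python3 shift.py '[[-0.02,-0.01,0.004,0,0,0.04],[-0.06,-0.03,0.012,0,0,0.11],[-0.1,-0.05,0.022,0,0,0.19],[-0.14,-0.07,0.032,0,0,0.26],[-0.18,-0.09,0.043,0,0,0.34],[-0.22,-0.11,0.055,0,0,0.41],[-0.26,-0.13,0.067,0,0,0.48],[-0.295,-0.15,0.08,0,0,0.55]]'
python3 shift.py '[[-0.03,-0.01,0.01,0,0,0.05],[-0.04,-0.01,0.01,0,0,0.06],[-0.04,-0.01,0.01,0,0,0.06]]'
python3 - <<'E'
from h import *
s=robot.snapshot("wrist");cv2.imwrite("pics/w2.png",s["frame"][...,::-1]);np.save("w2.npy",[s],allow_pickle=True)
go((.443,-.2455,.16),82.7)
E
```

```text
time_s: 2.25
eef_pos: [0.438, -0.1818, 0.1791]
orientation: [0.716, 0.698, 0.0, 0.0]
ft_force: [0.8, -0.2, -0.1]
gripper_width: 0.0848
gripper_force: 0.0
time_s: 2.55
eef_pos: [0.4269, -0.2207, 0.1692]
orientation: [0.736, 0.677, 0.0, -0.0]
ft_force: [1.0, -0.2, 0.3]
gripper_width: 0.0848
gripper_force: 0.0
shift [-0.0242  0.0179  0.0095] rot [ 0.0002 -0.0003  0.0446] from [ 0.4271 -0.2199  0.1695] t 2.6 rows>= 0.6
```

View pics/w2.png

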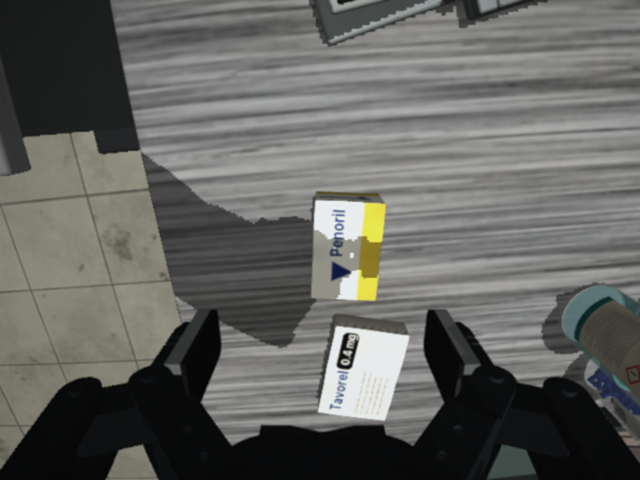

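Wrist view: thick box top corners ≈(315,201),(386,205),(377,301),(312,297); flat box ≈(365,368) is separated from it.

Run:
```python
from h import *
s,=np.load("w2.npy",allow_pickle=True)
C=[(315,201),(386,205),(377,301),(312,297)]
P=np.array([onz(s,p,.036)[:2]*1000 for p in C]);print(P.round(1),P.mean(0),np.linalg.norm(P-np.roll(P,-1,0),axis=1))
r=cv2.minAreaRect(P.astype(np.float32));print(r)
v=(P[0]+P[1]-P[2]-P[3]);print("long axis",np.degrees(np.arctan2(v[1],v[0])))
F=np.array([onz(s,p,.024)[:2]*1000 for p in((335,317),(408,333),(385,419),(320,411))]);print("flat",F.round())
go((.443,-.2455,.09),82.7)
```

```text
[[ 423.5 -199.4]
 [ 478.3 -207.2]
 [ 468.3 -290.7]
 [ 413.4 -282.1]] [ 445.87638442 -244.87575345] [55.35842685 84.10548609 55.642763   83.32762292]
((445.91827392578125, -245.0767059326172), (85.1863021850586, 55.611724853515625), 83.02018737792969)
long axis 83.11048741163063
flat [[ 431. -311.]
 [ 497. -334.]
 [ 474. -436.]
 [ 408. -419.]]
shift [-0.0242  0.0179  0.0795] rot [ 0.0002 -0.0003  0.0446] from [ 0.4271 -0.2199  0.1695] t 2.6 rows>= 1.7
```

```bash
python3 shift.py '[[-0.012,0.01,0.03,0,0,0.022],[-0.024,0.02,0.065,0,0,0.042],[-0.024,0.02,0.09,0,0,0.042],[-0.024,0.02,0.1,0,0,0.042],[-0.024,0.02,0.1,0,0,0.042]]' 0.085
python3 -c "
from h import *
go((.445,-.2452,.008),82.9)"
```

```text
time_s: 3.1
eef_pos: [0.4447, -0.2445, 0.0689]
orientation: [0.749, 0.662, -0.0, -0.001]
ft_force: [-0.9, -0.0, 0.3]
gripper_width: 0.0852
gripper_force: 0.0
shift [-0.0007  0.0005  0.0609] rot [-0.0015 -0.0011  0.0003] from [ 0.4447 -0.2445  0.0689] t 3.1 rows>= 1.2
```

```bash
python3 shift.py '[[0,0,0.025,0,0,0],[0,0,0.045,0,0,0],[0,0,0.056,0,0,0],[0,0,0.06,0,0,0],[0,0,0.06,0,0,0]]'
python3 shift.py '[[0,0,0,0,0,0],[0,0,0,0,0,0],[0,0,0,0,0,0],[0,0,0,0,0,0],[0,0,0,0,0,0],[0,0,0,0,0,0]]' 0.03 25
```

```text
time_s: 3.6
eef_pos: [0.4451, -0.2462, 0.0099]
orientation: [0.75, 0.661, 0.0, 0.0]
ft_force: [0.2, -0.8, 0.0]
gripper_width: 0.0853
gripper_force: 0.0
time_s: 4.2
eef_pos: [0.4452, -0.2466, 0.0102]
orientation: [0.75, 0.661, 0.0, 0.001]
ft_force: [0.3, 0.4, 7.2]
gripper_width: 0.0554
gripper_force: 27.0
```

```bash
python3 shift.py '[[0,0,-0.01,0,0,0],[0,0,-0.03,0,0,0],[0,0,-0.07,0,0,0],[0,0,-0.11,0,0,0],[0,0,-0.15,0,0,0],[0,0,-0.18,0,0,0],[0,0,-0.19,0,0,0],[0,0,-0.19,0,0,0]]' - 25
python3 - <<'E'
from h import *
s=robot.snapshot("wrist");cv2.imwrite("pics/w3.png",s["frame"][...,::-1]);np.save("w3.npy",[s],allow_pickle=True)
go((.5765,.1002,.20),194.3)
E
```

```text
time_s: 5.0
eef_pos: [0.4451, -0.2466, 0.2008]
orientation: [0.75, 0.661, 0.0, 0.001]
ft_force: [0.0, -0.3, -0.1]
gripper_width: 0.056
gripper_force: 26.8
shift [ 0.3603  0.0873 -0.0008] rot [ 0.0000e+00  4.0000e-04 -1.9464e+00] from [ 0.4446 -0.2462  0.1992] t 5.05 rows>= 13.0
```

View pics/w3.png

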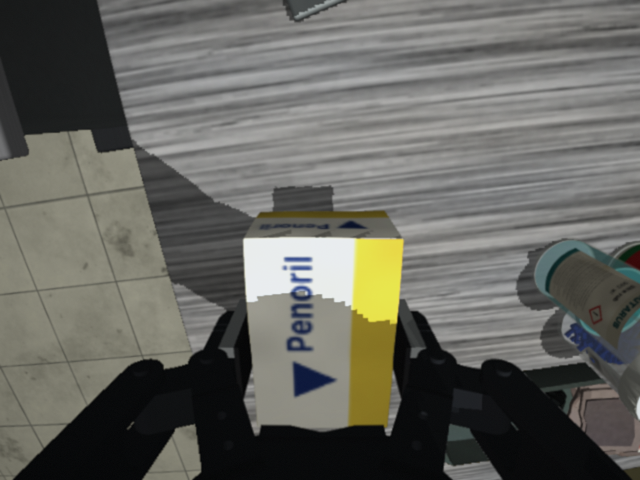

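Wrist view: box held square; far top edge from (245,237) to (403,239), bottom edge (262,213) to (387,213).

```bash
python3 - <<'E'
from h import *
s,=np.load("w3.npy",allow_pickle=True)
o=robot.get_obs();R=Ro.from_quat(o["orientation"]);z=o["eef_pos"][2]
for p,h in(((245,237),.026),((403,239),.026),((262,213),-.010),((387,213),-.010)):
    print((R.inv().apply(onz(s,p,z+h)-o["eef_pos"])*1000).round(1))
E
python3 shift.py '[[0.01,0,-0.01,0,0,-0.05],[0.03,0.01,-0.025,0,0,-0.18],[0.06,0.02,-0.04,0,0,-0.32],[0.09,0.03,-0.05,0,0,-0.47],[0.12,0.035,-0.05,0,0,-0.62],[0.15,0.04,-0.05,0,0,-0.77],[0.18,0.045,-0.05,0,0,-0.92],[0.21,0.05,-0.05,0,0,-1.07]]'
python3 -c "
from h import *
go((.5765,.1002,.24),194.3)"
```

```text
[ 44.7 -25.8 -26. ]
[ 43.9  28.7 -26. ]
[ 43.5 -25.5  10. ]
[43.5 29.3 10. ]
time_s: 5.85
eef_pos: [0.5203, -0.0429, 0.2472]
orientation: [0.305, 0.952, -0.0, -0.002]
ft_force: [0.7, -0.1, -0.5]
gripper_width: 0.0552
gripper_force: 26.8
shift [0.0375 0.1491 0.0072] rot [ 2.000e-04 -3.500e-03 -8.703e-01] from [ 0.5203 -0.0429  0.2472] t 5.85 rows>= 5.8
```

```bash
python3 shift.py '[[0.006,0.02,0.001,0,0,-0.13],[0.013,0.05,0.002,0,0,-0.28],[0.02,0.08,0.004,0,0,-0.43],[0.027,0.11,0.006,0,0,-0.58],[0.034,0.135,0.007,0,0,-0.73],[0.038,0.149,0.007,0,0,-0.85],[0.038,0.149,0.007,0,0,-0.87],[0.038,0.149,0.007,0,0,-0.87]]'
python3 -c "
from h import *
go((.5774,.1004,.10),194.3)"
```

```text
time_s: 6.65
eef_pos: [0.5768, 0.0987, 0.2406]
orientation: [-0.121, 0.993, 0.0, -0.001]
ft_force: [0.1, 0.1, 0.2]
gripper_width: 0.0555
gripper_force: 26.8
shift [-0.0014  0.0015  0.1406] rot [ 0.0004 -0.0029 -0.0076] from [0.5768 0.0987 0.2406] t 6.65 rows>= 2.8
```

```bash
python3 shift.py '[[-0.001,0.001,0.02,0,0,-0.006],[-0.001,0.002,0.06,0,0,-0.008],[-0.001,0.002,0.1,0,-0.003,-0.008],[-0.001,0.002,0.13,0,-0.003,-0.008],[-0.001,0.002,0.14,0,-0.003,-0.008],[-0.001,0.002,0.14,0,-0.003,-0.008],[-0.001,0.002,0.14,0,-0.003,-0.008]]'
python3 - <<'E'
from h import *
s=robot.snapshot("wrist");a=robot.snapshot("scene");np.save("w4.npy",[s,a],allow_pickle=True)
cv2.imwrite("pics/w4.png",np.hstack([cv2.resize(s["frame"][...,::-1],(400,300)),cv2.resize(a["frame"][190:290,250:383,::-1],(400,300),interpolation=cv2.INTER_CUBIC)]))
go((.5774,.1004,.045),194.3)
E
```

```text
time_s: 7.35
eef_pos: [0.5785, 0.1005, 0.1036]
orientation: [-0.125, 0.992, 0.0, 0.002]
ft_force: [0.0, 0.9, -0.4]
gripper_width: 0.0552
gripper_force: 26.8
shift [0.0018 0.0001 0.059 ] rot [-0.0006  0.0057  0.0009] from [0.5788 0.1007 0.104 ] t 7.45 rows>= 1.2
```

View pics/w4.png

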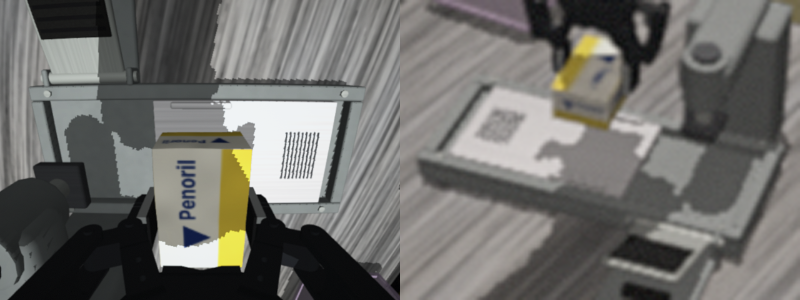

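Wrist half: box over the plate, front rail seen at full-res ≈(272–365,168), patch ≈(478,248). Measure the rail and patch numerically.

Run:
```python
from h import *
s,a=np.load("w4.npy",allow_pickle=True);f=s["frame"]
g=f.mean(2).astype(int)
for r in range(156,182,2):print(r,g[r,262:378:3].tolist())
m=np.zeros(g.shape,bool);m[205:290,440:515]=g[205:290,440:515]<150
y,x=m.nonzero();print(x.min(),x.max(),y.min(),y.max())
```

```text
156 [72, 72, 73, 73, 72, 73, 72, 74, 74, 73, 73, 72, 72, 72, 72, 71, 70, 69, 71, 70, 70, 71, 71, 71, 72, 84, 147, 147, 148, 147, 149, 148, 148, 147, 145, 146, 147, 146, 146]
158 [58, 59, 59, 59, 58, 59, 59, 60, 59, 59, 60, 59, 59, 60, 58, 58, 59, 58, 58, 58, 55, 55, 55, 56, 57, 72, 105, 104, 106, 107, 107, 107, 107, 106, 106, 107, 107, 108, 108]
160 [81, 82, 82, 82, 83, 83, 83, 83, 83, 83, 83, 84, 84, 84, 83, 84, 85, 84, 84, 84, 83, 84, 83, 83, 84, 84, 86, 102, 101, 101, 86, 102, 102, 92, 86, 95, 100, 99, 99]
162 [132, 134, 133, 134, 128, 118, 118, 117, 117, 118, 119, 119, 118, 119, 118, 118, 117, 118, 118, 118, 118, 119, 118, 119, 119, 118, 121, 157, 197, 191, 119, 147, 194, 153, 117, 158, 232, 231, 231]
164 [138, 138, 139, 139, 109, 109, 109, 109, 109, 108, 108, 109, 108, 109, 109, 109, 109, 108, 109, 108, 109, 108, 108, 108, 108, 144, 161, 108, 150, 167, 133, 143, 164, 161, 160, 159, 238, 242, 242]
166 [137, 137, 137, 135, 129, 143, 143, 143, 144, 142, 142, 142, 143, 142, 143, 143, 143, 142, 142, 142, 142, 142, 142, 142, 141, 178, 232, 141, 144, 183, 160, 219, 238, 238, 239, 238, 
[... 730 characters left out ...]
116, 115, 117, 116, 117, 117, 117, 116, 117, 115, 191, 221, 221, 224, 241, 242, 242]
176 [142, 142, 142, 142, 142, 143, 143, 141, 142, 142, 141, 142, 141, 141, 141, 141, 141, 141, 141, 141, 141, 142, 142, 141, 142, 142, 142, 142, 142, 142, 142, 142, 238, 242, 241, 242, 242, 242, 242]
178 [139, 138, 138, 139, 138, 138, 139, 138, 138, 139, 138, 138, 139, 137, 138, 138, 139, 139, 139, 138, 138, 139, 140, 138, 140, 139, 139, 140, 140, 140, 140, 140, 147, 241, 242, 242, 242, 242, 242]
180 [142, 142, 141, 141, 142, 142, 142, 142, 141, 142, 142, 142, 142, 142, 142, 142, 141, 142, 142, 142, 141, 142, 143, 143, 142, 142, 143, 143, 143, 144, 143, 142, 159, 242, 242, 242, 242, 242, 242]
448 510 211 285
```

Run:
```python
from h import *
s,a=np.load("w4.npy",allow_pickle=True)
o=robot.get_obs();R=Ro.from_quat(o["orientation"])
w=lambda p,z:onz(s,p,z)
A,B=w((274,168),.037),w((370.5,168),.037);print("rail",A*1000,B*1000,np.linalg.norm(A-B))
mid=(A+B)/2;print("mid tool",R.inv().apply(mid-o["eef_pos"])*1000,"inner edge",R.inv().apply(w((322,170),.037)-o["eef_pos"])*1000)
d=B-A;print("dir",np.degrees(np.arctan2(d[1],d[0])))
pc=w((479,248),.032);print("patch tool",R.inv().apply(pc-o["eef_pos"])*1000)
for n,p,h in(("L",(152*1.6,148*1.6),.026),("R",(253*1.6,148*1.6),.026)):print(n,R.inv().apply(w(p,o["eef_pos"][2]+h)-o["eef_pos"])*1000)
```

```text
rail [533.15771406  61.77244866  37.        ] [519.56524371 115.20655788  37.        ] 0.055135825721924284
mid tool [54.19756019  1.18561824 66.73678267] inner edge [53.01223336  1.04667624 66.74365792]
dir 104.27209334449296
patch tool [  3.37953032 100.69755717  71.964136  ]
L [ 43.88759704 -25.51865628 -26.23537122]
R [ 43.82995339  29.09008411 -26.26998521]
```

```bash
python3 shift.py '[[0.001,0,0.015,0,0.003,0],[0.002,0,0.035,0,0.005,0],[0.002,0,0.05,0,0.005,0],[0.002,0,0.057,0,0.005,0],[0.002,0,0.06,0,0.005,0],[0.002,0,0.0605,0,0.005,0],[0.002,0,0.061,0,0.005,0]]'
python3 -c "
from h import *
go((.5770,.1005,.042),194.3)"
```

```text
time_s: 8.15
eef_pos: [0.5766, 0.1005, 0.0422]
orientation: [-0.125, 0.992, -0.0, -0.0]
ft_force: [-1.7, -0.8, 6.0]
gripper_width: 0.0555
gripper_force: 27.7
shift [-0.0004 -0.0001  0.0002] rot [-0.0003 -0.0006  0.0016] from [0.5766 0.1005 0.0422] t 8.15 rows>= 0.0
```

```bash
python3 shift.py '[[0,0,0,0,0,0],[0,0,0,0,0,0],[0,0,0,0,0,0],[0,0,0,0,0,0],[0,0,0,0,0,0]]' 0.085
python3 shift.py '[[0,0,-0.02,0,0,0],[0,0,-0.05,0,0,0],[0,0,-0.09,0,0,0],[0,0,-0.12,0,0,0],[0,0,-0.13,0,0,0],[0,0,-0.13,0,0,0]]'
python3 - <<'E'
from h import *
s=robot.snapshot("wrist");a=robot.snapshot("scene");np.save("w5.npy",[s,a],allow_pickle=True)
cv2.imwrite("pics/w5.png",np.hstack([cv2.resize(s["frame"][100:400,150:550,::-1],(500,375)),cv2.resize(a["frame"][190:315,270:370,::-1],(300,375),interpolation=cv2.INTER_CUBIC)]))
go((.5524,.1972,.10),194.3)
E
```

```text
time_s: 8.65
eef_pos: [0.5761, 0.1004, 0.0413]
orientation: [-0.125, 0.992, -0.0, -0.001]
ft_force: [0.5, 0.1, -0.6]
gripper_width: 0.0851
gripper_force: 0.0
time_s: 9.25
eef_pos: [0.5769, 0.1005, 0.1725]
orientation: [-0.125, 0.992, -0.0, 0.0]
ft_force: [-0.4, -0.9, -0.5]
gripper_width: 0.0852
gripper_force: 0.0
shift [-0.0016  0.0995  0.0701] rot [ 0.0003 -0.0035  0.0016] from [0.5758 0.1005 0.1701] t 9.35 rows>= 2.4
```

View pics/w5.png

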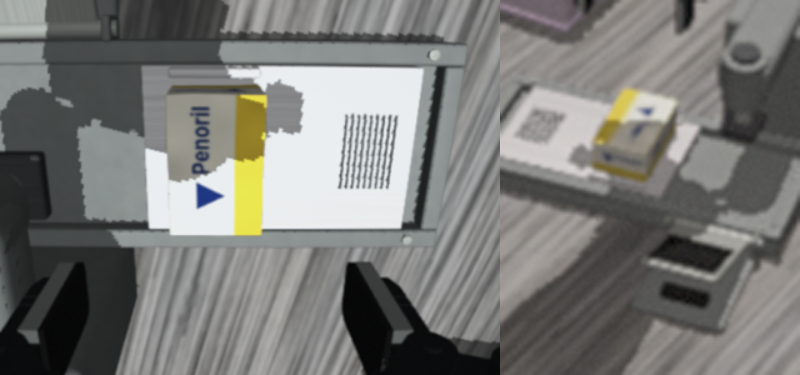

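Box lies flat between rails: rail ≈(286–358,158), box top front edge ≈(284,175)–(363,177), patch ≈(446,221).

Run:
```python
from h import *
s,a=np.load("w5.npy",allow_pickle=True)
o=robot.get_obs();R=Ro.from_quat(o["orientation"])
g=s["frame"].mean(2).astype(int)
for r in(156,158,160):print(r,g[r,278:300].tolist(),g[r,350:372].tolist())
t=lambda p,z:(R.inv().apply(onz(s,p,z)-o["eef_pos"])*1000).round(1)
for n,p,z in(("railL",(286,158),.037),("railR",(358,158),.037),("boxL",(283.6,175),.068),("boxR",(362.8,177),.068),("boxBL",(284,288),.068),("boxBR",(359.5,288),.068),("patch",(150+368*.8,100+151*.8),.032)):print(n,t(p,z))
```

```text
156 [131, 131, 132, 132, 132, 129, 124, 124, 132, 136, 136, 136, 135, 135, 135, 136, 136, 136, 136, 136, 135, 136] [225, 230, 232, 232, 232, 232, 229, 220, 221, 232, 237, 237, 237, 237, 237, 237, 237, 237, 237, 237, 237, 237]
158 [131, 131, 131, 131, 131, 130, 122, 119, 129, 133, 134, 133, 134, 133, 134, 133, 134, 134, 134, 134, 134, 133] [237, 237, 237, 237, 237, 237, 236, 225, 214, 228, 236, 237, 237, 237, 237, 237, 237, 237, 236, 237, 237, 237]
160 [134, 134, 133, 133, 133, 132, 122, 111, 114, 117, 117, 117, 117, 118, 117, 117, 118, 117, 118, 118, 118, 118] [236, 236, 236, 235, 235, 235, 233, 226, 225, 233, 236, 237, 237, 237, 237, 237, 237, 237, 237, 237, 237, 237]
railL [ 50.1 -26.4 133.2]
railR [ 50.1  27.8 133.2]
boxL [ 42.3 -25.3 102.2]
boxR [ 40.9  28.5 102.2]
boxBL [-42.8 -28.  101.9]
boxBR [-42.8  29.  101.9]
patch [ -0.6 100.3 138.1]
```

```bash
python3 shift.py '[[0,0.02,0,0,0,0],[0,0.06,0.01,0,0,0],[-0.001,0.09,0.04,0,0,0],[-0.001,0.1,0.07,0,0,0],[-0.001,0.1,0.1,0,0,0],[-0.001,0.1,0.118,0,0,0],[-0.001,0.1,0.12,0,0,0],[-0.001,0.1,0.12,0,0,0]]' 0.0 30
python3 shift.py '[[0,0,0.005,0,0,0],[0,0,0.01,0,0,0],[0,0,0.014,0,0,0],[0,0,0.014,0,0,0]]'
```

```text
time_s: 10.15
eef_pos: [0.5515, 0.1974, 0.0502]
orientation: [-0.125, 0.992, -0.0, -0.002]
ft_force: [0.5, 0.1, 0.5]
gripper_width: 0.0002
gripper_force: 0.0
time_s: 10.55
eef_pos: [0.552, 0.1974, 0.037]
orientation: [-0.125, 0.992, -0.0, -0.001]
ft_force: [-0.3, -0.2, 0.1]
gripper_width: 0.0002
gripper_force: 0.0
```

```bash
python3 shift.py '[[0,0,0.002,0,0,0],[0,0,0.004,0,0,0],[0,0,0.0055,0,0,0],[0,0,0.0055,0,0,0]]'
```

```text
time_s: 10.95
eef_pos: [0.5522, 0.1976, 0.0321]
orientation: [-0.125, 0.992, -0.0, -0.001]
ft_force: [-1.4, -0.9, 3.6]
gripper_width: -0.0
gripper_force: 1.8
```

```bash
python3 shift.py '[[0,0,0.0005,0,0,0],[0,0,0.001,0,0,0],[0,0,0.001,0,0,0]]'
python3 -c "
from h import *
go((.5524+.2465*.04,.1972-.969*.04,.031),194.3)"
```

```text
time_s: 11.25
eef_pos: [0.5522, 0.1976, 0.032]
orientation: [-0.125, 0.992, -0.0, -0.0]
ft_force: [-3.9, -0.8, 12.2]
gripper_width: -0.0001
gripper_force: 6.5
shift [ 0.     -0.0404  0.001 ] rot [-0.0002 -0.0009  0.0017] from [0.5522 0.1976 0.032 ] t 11.25 rows>= 0.8
```

```bash
python3 shift.py '[[0,-0.002,0,0,0,0],[0,-0.006,0,0,0,0],[0,-0.012,0,0,0,0],[0,-0.018,0,0,0,0],[0,-0.024,0,0,0,0],[0,-0.03,0,0,0,0],[0,-0.036,0,0,0,0],[0,-0.04,0,0,0,0]]'
python3 shift.py '[[0,-0.004,0,0,0,0],[0,-0.01,0,0,0,0],[0,-0.016,0,0,0,0],[0,-0.022,0,0,0,0],[0,-0.028,0,0,0,0],[0,-0.034,0,0,0,0],[0,-0.038,0,0,0,0],[0,-0.04,0,0,0,0]]'
```

```text
time_s: 12.05
eef_pos: [0.5622, 0.1587, 0.032]
orientation: [-0.125, 0.992, -0.0, -0.0]
ft_force: [-4.7, 0.6, 12.2]
gripper_width: 0.0001
gripper_force: 6.6
time_s: 12.85
eef_pos: [0.5719, 0.1198, 0.032]
orientation: [-0.125, 0.992, -0.0, -0.001]
ft_force: [-5.8, -0.5, 14.0]
gripper_width: -0.0002
gripper_force: 6.8
```

```bash
python3 shift.py '[[0,-0.003,0,0,0,0],[0,-0.008,0,0,0,0],[0,-0.013,0,0,0,0],[0,-0.017,0,0,0,0],[0,-0.02,0,0,0,0],[0,-0.02,0,0,0,0]]'
python3 shift.py '[[0,-0.001,0,0,0,0],[0,-0.002,0,0,0,0],[0,-0.003,0,0,0,0],[0,-0.004,0,0,0,0]]'
python3 shift.py '[[0,-0.001,0,0,0,0],[0,-0.002,0,0,0,0],[0,-0.003,0,0,0,0],[0,-0.004,0,0,0,0]]'
python3 - <<'E'
from h import *
s=robot.snapshot("wrist");a=robot.snapshot("scene");np.save("w6.npy",[s,a],allow_pickle=True)
E
```

```text
time_s: 13.45
eef_pos: [0.577, 0.1002, 0.032]
orientation: [-0.125, 0.992, -0.0, -0.001]
ft_force: [-5.4, -1.3, 13.9]
gripper_width: 0.0002
gripper_force: 6.7
time_s: 13.85
eef_pos: [0.5778, 0.0968, 0.032]
orientation: [-0.125, 0.992, -0.0, -0.001]
ft_force: [-6.5, -0.3, 13.3]
gripper_width: -0.0001
gripper_force: 6.9
time_s: 14.25
eef_pos: [0.5789, 0.0944, 0.032]
orientation: [-0.126, 0.992, 0.001, -0.0]
ft_force: [-4.2, 6.9, 12.8]
gripper_width: 0.0001
gripper_force: 6.1
```

```bash
python3 shift.py '[[0,-0.001,0,0,0,0],[0,-0.002,0,0,0,0],[0,-0.002,0,0,0,0]]'
python3 shift.py '[[0,0,-0.005,0,0,0],[0,0,-0.02,0,0,0],[0,0,-0.05,0,0,0],[0,0,-0.09,0,0,0],[0,0,-0.14,0,0,0],[0,0,-0.17,0,0,0],[0,0,-0.18,0,0,0]]'
python3 - <<'E'
from h import *
s=robot.snapshot("wrist");a=robot.snapshot("scene");b=robot.snapshot("side");np.save("w6.npy",[s,a,b],allow_pickle=True)
cv2.imwrite("pics/w6.png",np.hstack([cv2.resize(s["frame"][...,::-1],(440,330)),cv2.resize(b["frame"][205:315,255:375,::-1],(360,330),interpolation=cv2.INTER_CUBIC)]))
E
```

```text
time_s: 14.65
eef_pos: [0.5798, 0.0924, 0.032]
orientation: [-0.126, 0.992, 0.001, 0.0]
ft_force: [-2.4, 6.0, 10.6]
gripper_width: 0.0001
gripper_force: 5.8
time_s: 15.35
eef_pos: [0.581, 0.091, 0.2146]
orientation: [-0.125, 0.992, -0.001, 0.002]
ft_force: [-0.1, -0.9, -1.4]
gripper_width: -0.0003
gripper_force: 0.0
```

View pics/w6.png

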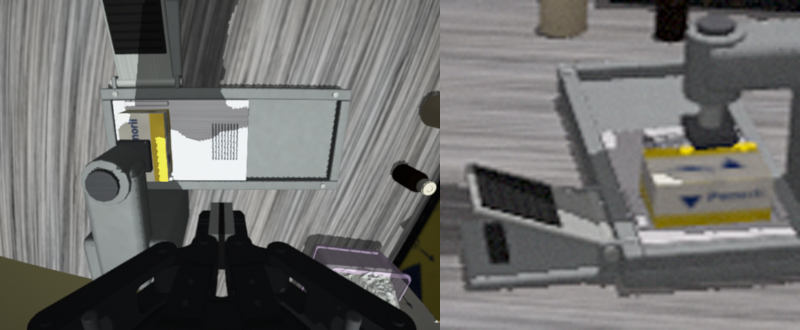

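Wrist half: plate home end at left wall, patch ≈(326,206) full-res, box under the stamp. Side half: box square below the pad, pedal up. Compute the tread point from both press geometry and image.

Run:
```python
from h import *
w1,=np.load("w1.npy",allow_pickle=True);s,a,b=np.load("w6.npy",allow_pickle=True)
y=np.array([-.2465,.969]);x=np.array([.969,.2465])
p=onz(s,(326,206),.032)[:2]*1000;O=p-100*y;print("patch",p,"origin",O)
print("tread model",O-151.9*x)
for n,q,z in(("w1 rubber TL",(257,336),.057),("TR",(309,336),.057),("BR",(305,380),.057),("BL",(250,381),.057)):
    P=onz(w1,q,z)[:2]*1000-O;print(n,P@x,P@y)
T=np.r_[(O-151.9*x)/1000,.057];print("tread model in w1",proj(w1,T))
go(np.r_[T[:2],.09],194.3)
```

```text
patch [577.51178295  94.5958398 ] origin [602.16178295  -2.3041602 ]
tread model [454.97068295 -39.7475102 ]
w1 rubber TL -167.91529143485076 29.314851532130398
TR -112.3810781624473 45.338810270947604
BR -101.14479726927557 -14.465195643207135
BL -162.79902099812637 -34.03035528305122
tread model in w1 [265.34487249 360.26985036]
shift [ 0.1531 -0.0956  0.1206] rot [-0.0001 -0.0022  0.0015] from [0.5797 0.091  0.2102] t 15.5 rows>= 4.3
```

```bash
python3 shift.py '[[0.02,0,0,0,0,0],[0.06,-0.02,0,0,0,0],[0.1,-0.05,0.01,0,0,0],[0.13,-0.075,0.03,0,0,0],[0.15,-0.093,0.06,0,0,0],[0.152,-0.095,0.1,0,0,0],[0.152,-0.095,0.122,0,0,0],[0.152,-0.095,0.125,0,0,0]]'
python3 -c "
from h import *
go((.4555,-.0395,.06),194.3)"
```

```text
time_s: 16.3
eef_pos: [0.453, -0.0384, 0.0823]
orientation: [-0.125, 0.992, 0.001, -0.004]
ft_force: [-0.4, -0.7, 0.3]
gripper_width: 0.0004
gripper_force: 0.0
shift [-0.0024 -0.0018  0.0222] rot [ 0.0036 -0.0086  0.0007] from [ 0.453  -0.0384  0.0823] t 16.3 rows>= 0.4
```

```bash
python3 shift.py '[[-0.001,-0.001,0.008,0,0,0],[-0.001,-0.001,0.016,0,0,0],[-0.001,-0.001,0.024,0,0,0],[-0.001,-0.001,0.028,0,0,0],[-0.001,-0.001,0.03,0,0,0]]'
python3 shift.py '[[0,0,0.003,0,0,0],[0.001,0,0.006,0,0,0],[0.002,0,0.01,0,0,0],[0.002,0,0.013,0,0,0],[0.002,0,0.015,0,0,0],[0.002,0,0.015,0,0,0]]'
```

```text
time_s: 16.8
eef_pos: [0.4572, -0.0394, 0.056]
orientation: [-0.125, 0.992, -0.0, -0.001]
ft_force: [-1.9, 0.7, 4.0]
gripper_width: 0.0001
gripper_force: 1.8
time_s: 17.4
eef_pos: [0.4549, -0.0401, 0.0412]
orientation: [-0.125, 0.992, -0.0, -0.001]
ft_force: [-3.3, -0.8, 7.3]
gripper_width: -0.0002
gripper_force: 3.3
```

```bash
python3 shift.py '[[0,0,0.002,0,0,0],[0.001,0,0.004,0,0,0],[0.001,0,0.006,0,0,0],[0.001,0,0.008,0,0,0],[0.001,0,0.009,0,0,0],[0.001,0,0.009,0,0,0]]'
python3 shift.py '[[0,0,0.0005,0,0,0],[0,0,0.001,0,0,0],[0,0,0.001,0,0,0],[0,0,0.001,0,0,0]]'
```

```text
time_s: 18.0
eef_pos: [0.4541, -0.0404, 0.0326]
orientation: [-0.125, 0.992, -0.0, -0.001]
ft_force: [-4.7, -0.1, 11.4]
gripper_width: -0.0003
gripper_force: 5.8
time_s: 18.4
eef_pos: [0.454, -0.0404, 0.0317]
orientation: [-0.125, 0.992, -0.0, -0.001]
ft_force: [-4.3, 0.6, 11.9]
gripper_width: -0.0001
gripper_force: 6.1
```

```bash
python3 shift.py '[[0,0,0.0005,0,0,0],[0,0,0.001,0,0,0],[0,0,0.0015,0,0,0],[0,0,0.0015,0,0,0]]'
python3 shift.py '[[0,0,0.0005,0,0,0],[0,0,0.001,0,0,0],[0,0,0.0015,0,0,0],[0,0,0.0015,0,0,0]]'
```

```text
time_s: 18.8
eef_pos: [0.454, -0.0405, 0.0311]
orientation: [-0.125, 0.992, -0.001, -0.001]
ft_force: [-9.5, 0.1, 27.1]
gripper_width: 0.0002
gripper_force: 13.1
time_s: 19.2
eef_pos: [0.454, -0.0405, 0.0307]
orientation: [-0.125, 0.992, -0.001, -0.0]
ft_force: [-14.4, 0.9, 42.8]
gripper_width: 0.0
gripper_force: 21.5
```

```bash
python3 shift.py '[[0,0,-0.001,0,0,0],[0,0,-0.0015,0,0,0],[0,0,-0.0015,0,0,0],[0,0,-0.0015,0,0,0]]'
python3 shift.py '[[0,0,-0.004,0,0,0],[-0.002,0,-0.01,0,0,0],[-0.003,0,-0.018,0,0,0],[-0.004,0,-0.026,0,0,0],[-0.004,0,-0.036,0,0,0],[-0.004,0,-0.06,0,0,0],[-0.004,0,-0.1,0,0,0],[0,0,-0.13,0,0,0]]'
python3 shift.py '[[0.01,0,-0.02,0,0,0],[0.02,0,-0.04,0,0,0],[0.03,0,-0.05,0,0,0],[0.03,0,-0.05,0,0,0],[0.03,0,-0.05,0,0,0]]'
python3 - <<'E'
from h import *
s=robot.snapshot("wrist");a=robot.snapshot("scene");b=robot.snapshot("side");np.save("w7.npy",[s,a,b],allow_pickle=True)
cv2.imwrite("pics/w7.png",np.hstack([cv2.resize(s["frame"][...,::-1],(440,330)),cv2.resize(b["frame"][205:315,255:375,::-1],(360,330),interpolation=cv2.INTER_CUBIC)]))
a0,b0=np.load("s.npy",allow_pickle=True)
w6=np.load("w6.npy",allow_pickle=True)[2]
for n,(x,y,w,h),r in(("tape/vial",(285,190,60,30),b0),("flat",(205,362,75,65),b0),("press",(300,205,80,90),w6),("pedal",(258,255,60,48),w6)):
    print(n,np.abs(b["frame"][y:y+h,x:x+w].astype(int)-r["frame"][y:y+h,x:x+w]).mean())
E
```

```text
time_s: 19.6
eef_pos: [0.454, -0.0405, 0.0311]
orientation: [-0.125, 0.992, -0.001, -0.001]
ft_force: [-9.9, -0.1, 26.2]
gripper_width: 0.0002
gripper_force: 13.0
time_s: 20.4
eef_pos: [0.4543, -0.0402, 0.1615]
orientation: [-0.125, 0.992, -0.0, -0.001]
ft_force: [0.9, -0.0, 0.0]
gripper_width: -0.0002
gripper_force: 0.0
time_s: 20.9
eef_pos: [0.4252, -0.0476, 0.2091]
orientation: [-0.125, 0.992, -0.0, -0.001]
ft_force: [0.5, -0.6, 0.4]
gripper_width: -0.0
gripper_force: 0.0
tape/vial 5.0001851851851855
flat 5.979213675213675
press 7.8308333333333335
pedal 15.314583333333333
```

View pics/w7.png

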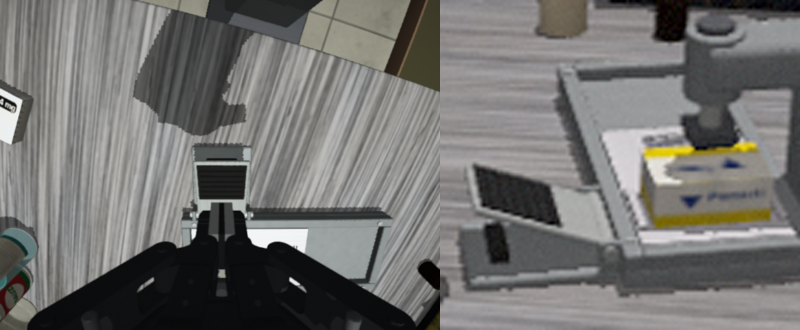

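The side half shows the pedal back up, the plate home and the box flat and unmoved under the raised stamp at about (705,190). The tape and vial at (560,15) and (670,18) are in place, and the gripper is clear of everything. Handing in.

```bash
python3 -c "
from plant import robot
print(robot.finish_job())"
```

```text
the job is handed in; nothing more can be done
None
```

The thick box was laid flat between the rails, slid home and stamped with the pedal at its stop; the pedal came back up and I handed the job in at about 21 s. Fingertip force on the pedal peaked briefly near 43 N (the 40 N limit is for the arm and gripper body), and the final side view shows the box in the press and the other items unmoved.

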